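# Put the washed lunch carrier back together

### The job

The washed parts of the stacking lunch carrier are lying about round the sink: put it together on its stand, the deep pan at the bottom, then the middle-depth pan with one divider, then the shallow pan with two dividers, and the lid with the handle on top, each with both end holes over the two rods and lowered all the way until it sits flat on the part below. Lower every part on, do not let it drop, and leave the two cups and the flat tin where they are.

Things in the scene. Friction and masses are not known exactly. Their poses are not given: they have to be found in the camera images.
- stand: loose heavy steel stand (0.9 kg): foot plate 184 (own x) x 76 mm (y), top 10 mm up, two upright 8 mm rods at x = +-76 mm, y = 0, tips tapered over 8 mm, ending 158 mm up. Alike both ways round. Origin: centre of the underside, z up. When stacked, the undersides of deep, middle, shallow pan and lid are 10, 67, 106, 131 mm above this origin.
- deep_pan: open aluminium pan, the deepest, no divider. Body 132 (own x) x 64 mm (y), flat long sides, 60 mm high; lowest 3 mm: a foot 118 x 50 mm that enters the rim below. Level steel end tabs (to x = +-86 mm, underside 52 mm up) with upright 14 mm holes at x = +-76 mm, y = 0. Alike both ways round. Origin: centre of the underside, z up. 250 g..
- middle_pan: open aluminium pan, middle depth, one divider at x = 0, 8 mm below the rim. Body 132 (own x) x 64 mm (y), flat long sides, 42 mm high; lowest 3 mm: a foot 118 x 50 mm that enters the rim below. Level steel end tabs (to x = +-86 mm, underside 34 mm up) with upright 14 mm holes at x = +-76 mm, y = 0. Alike both ways round. Origin: centre of the underside, z up. 200 g..
- shallow_pan: open aluminium pan, the shallowest, two dividers at x = +-22 mm, 8 mm below the rim. Body 132 (own x) x 64 mm (y), flat long sides, 28 mm high; lowest 3 mm: a foot 118 x 50 mm that enters the rim below. Level steel end tabs (to x = +-86 mm, underside 20 mm up) with upright 14 mm holes at x = +-76 mm, y = 0. Alike both ways round. Origin: centre of the underside, z up. 160 g..
- lid: flat aluminium lid 132 (own x) x 64 mm (y), 7 mm thick; lowest 3 mm: a foot 118 x 50 mm. End tabs (to x = +-90 mm, underside 3 mm up) with upright 14 mm holes at x = +-76 mm, y = 0. Arched handle along x, its black grip 64 mm long, 14 mm wide (y), 16 mm high, middle 40 mm above the underside. Alike both ways round. Origin: centre of the underside, z up. 200 g.
- red_cup: red cup, about 69 mm wide and 72 mm high, a bystander; origin at the centre of the underside of its 69 x 94 mm outline, handle included
- blue_cup: blue cup, about 70 mm wide and 70 mm high, a bystander; origin at the centre of the underside of its 70 x 95 mm outline, handle included. Above and behind it a cupboard door hangs open over x > 0.67 m, y > 0.15 m, its lower edge 0.5 m above the worktop
- tuna_tin: flat round food tin, 86 mm across and 40 mm high, a bystander; origin at the centre of its underside

How it is judged:
By the outcome, as a careful person would: the job done as asked, in the order asked, and still so for the second after the job is handed in, with the robot touching nothing.
It also fails if it takes over 106 s, if anything falls off the work surface, if the arm or the gripper's body presses on something with over 40 N, if the wrist force passes 120 N, or if a joint passes its speed limit or range.

### The arm

A 6-joint arm with a two-finger parallel gripper is mounted at the origin on a cart in front of the work surface, level with it; the furniture and walls round the work are solid. World frame = base frame: x ahead of the robot, y to its left, z up, the work surface at z = 0. Lengths are in m, angles in rad, forces in N, time in s.
With the tool pointing down it reaches from about 0.275 to 0.825 m from the base axis. Payload 5.2 kg.
Tool frame: the origin (TCP) lies midway between the tips of the shut fingers; the grasp point (between the pads) lies hold_point_z behind it (hold_point_z is the distance from the TCP to the grasp point, in m); z points along the fingers, y is the line along which they close (so a half turn about z gives the same grasp; the last joint's range is limited). The gripper opens to 93 mm and grips with 3 to 60 N. Pads are 15 mm wide; open, the fingers measure 128 mm over their backs; the gripper's body (75 mm by 188 mm) begins 65 mm behind the grasp point.
Start: joints at [1.045, 0.259, 1.535, -0, 1.348, -0.203], TCP at [0.174, 0.522, 0.219] pointing down, gripper open.
Joint ranges: [-3.14, 3.14], [-0.91, 2.08], [0.19, 2.58], [-1.22, 4.36], [0.22, 2.71], [-3.12, 3.12]. Speed limits (rad/s): [2.57, 2.57, 3.14, 3.14, 3.14, 3.14].

### API

Orientations are given as a unit quaternion [x, y, z, w].
In Python, from bench import * gives the robot as it stands.
- The arm moves only by the tool step_arm, never from a script. Its argument "series" is a list of rows, each an object with "dr": the turn, a rotation vector about the tool's x, y, z in rad, a list of three; "slide": the shift along the tool's x, y, z in cm, a list of three; "fingers": the opening, from -1 (shut) to 1 (fully open). In form: [{"dr": [ax, ay, az], "slide": [x, y, z], "fingers": fingers}, ...]. A call has 1 to 5 rows; each row is the pose to reach, as a shift and turn from the pose commanded when the call began, along the tool's axes at that moment; what a row does not reach only later rows make up. A row lasts 1/8 s, in which the tool goes at most 62.5 mm and 10.7 degrees, less where a joint would pass 70% of its speed; a pose out of reach is approached as far as the arm can. A call with a gripper value outside its range is refused whole. The fingers move at their own pace and stop on an object; "force" is the grip in N (left out, the last holds). Time passes only in rows, so rows that repeat a pose let the fingers close. It gives the time, the measured TCP pose, the force, the opening and the grip force at its end, in the units of the state.
- observe(): the state, without advancing time (a new reading comes with each control period).
- snapshot(name): name is "scene" or "top"; returns (picture, depth): 400x640x3 uint8, red, green, blue; 400x640 float32, m along the optical axis (not along the pixel's ray), 0 where there is no reading.
- get_calibration(name): a dict with "K" (3x3 intrinsics, pixels), "k1" (the pictures are not rectified: a ray, as slopes to the right and down, at radius r is drawn at 1 + k1 r^2 times it, then the intrinsics apply), "xyz" and "rotation" of the camera in the world. Camera axes: x right, y down, z forward; pixel columns grow to the right and rows downward; lengths in m; the calibration is good to about 2 mm. A picture is of the moment at which its call begins. get_calibration takes no time and is no camera call.
- hand_in(): hands the job in; it is judged then, once.
The state is a dict: "clock": time; "q": joint angles; "qvel": joint speeds; "effort": joint torques, N m; "position": TCP position; "ee_rot": TCP orientation; "contact_force": force on the tool from outside, world axes, zero at the start; "ft_torque": the same for the moment, N m; "width": finger opening in m; "grasp_force": force on a finger pad.
Only numpy, scipy, OpenCV 4.12 (cv2) and the standard library are available. Lean on these libraries where they do the work, as an engineer would, in place of code of your own. Each camera call takes 0.05 s, during which the arm holds its last target. There are 200 camera calls.

## Working session

There is one attempt and no reset: what is moved stays moved. The work goes in short steps, Python scripts to look and compute and a tool call to move; the robot and the scene stay as the last step left them, time stands still between calls to the robot, and variables do not carry over. Pictures are saved under pics/ and viewed, at most 14 in all, crops included, and the job is handed in when it is done.

Besides the shell and the picture viewer there is one more tool, called after ">>>" by a JSON object that holds its "method" and its "body", one argument or row to a line. step_arm: Moves the arm, as the interface text tells. Its arguments: {"type":"object","properties":{"series":{"type":"array"},"force":{"type":"number"}},"required":["series"]}

```bash
mkdir -p pics; ls
cat > h.py <<'E'
from bench import *
import numpy as np, cv2
def shot(n,f):
    p,d=snapshot(n); cv2.imwrite('pics/%s.png'%f,p[:,:,::-1]); np.savez('pics/%s.npz'%f,p=p,d=d); return p,d
def cloud(n,d):
    c=get_calibration(n);K=np.array(c['K']);k1=c['k1']
    u,v=np.meshgrid(np.arange(640),np.arange(400))
    xd=(u-K[0,2])/K[0,0];yd=(v-K[1,2])/K[1,1];x,y=xd.copy(),yd.copy()
    for _ in range(8):
        s=1+k1*(x*x+y*y);x=xd/s;y=yd/s
    P=np.stack([x*d,y*d,d],-1)
    R=np.array(c['rotation'])
    return P@R.T+np.array(c['xyz'])
E
python3 - <<'E'
from h import *
s=observe();print(s)
for n in('scene','top'):
    c=get_calibration(n);print(c);p,d=shot(n,n+'0')
    W=cloud(n,d);print(W[200,320],(d==0).mean())
E
```

```text
pics
{'clock': 0.0, 'q': array([ 1.04522121e+00,  2.59336870e-01,  1.53605763e+00,  2.76713049e-05,
        1.34797730e+00, -2.02800144e-01]), 'qvel': array([-0.00030041,  0.00046414,  0.00047494,  0.00109257, -0.00082419,
        0.00024378]), 'effort': array([-1.72918728e-03, -4.37305427e+01, -2.83999443e+01,  7.18123326e-02,
        4.12302639e-02, -1.63234986e-04]), 'position': array([0.17415821, 0.52114296, 0.21783121]), 'ee_rot': array([ 1.60690785e-01,  9.87004397e-01, -8.26422087e-04, -3.29462774e-04]), 'contact_force': array([ 0.20675127, -0.57241291, -0.23362666]), 'ft_torque': array([-0.02416007, -0.06940822,  0.00493572]), 'grasp_force': 0.0, 'width': 0.09282960968761181}
{'K': array([[452.90927372,   0.        , 317.236265  ],
       [  0.        , 452.90927372, 195.10788642],
       [  0.        ,   0.        ,   1.        ]]), 'k1': -0.10466803216698704, 'xyz': array([-0.46948609, -0.7420072 ,  0.82776255]), 'rotation': array([ 0.77354035, -0.41305912,  0.22806815, -0.42308676])}Traceback (most recent call last):
  File "<stdin>", line 5, in <module>
  File "h.py", line 13, in cloud
    return P@R.T+np.array(c['xyz'])
           ~^~~~
ValueError: matmul: Input operand 1 has a mismatch in its core dimension 0, with gufunc signature (n?,k),(k,m?)->(n?,m?) (size 4 is different from 3)
```

```bash
sed -i "s/R=np.array(c\['rotation'\])/R=Rot.from_quat(c['rotation']).as_matrix()/; s/^import numpy.*/&\nfrom scipy.spatial.transform import Rotation as Rot/" h.py
python3 - <<'E'
from h import *
import bench; print([x for x in dir(bench) if 'hold' in x.lower()], globals().get('hold_point_z'))
for n in('scene','top'):
    p,d=shot(n,n+'0')
    W=cloud(n,d);print(get_calibration(n)['xyz'],W[200,320],W[300,320],(d==0).mean())
E
```

```text
['hold_point_z'] 0.0188
[-0.46948609 -0.7420072   0.82776255] [ 0.59210824 -0.04862389 -0.00077697] [ 0.43060321 -0.15730267 -0.27035473] 0.00373828125
[ 0.31619777 -0.04660327  1.28315503] [ 0.55199335 -0.04688727 -0.00185711] [ 0.1530757  -0.0465563  -0.61967446] 0.0038828125
```

View pics/scene0.png

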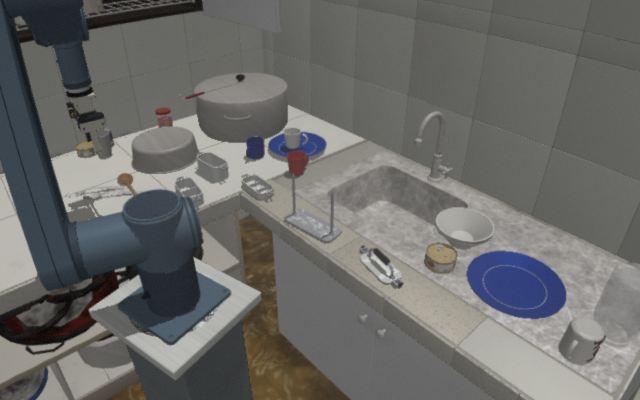

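View pics/top0.png

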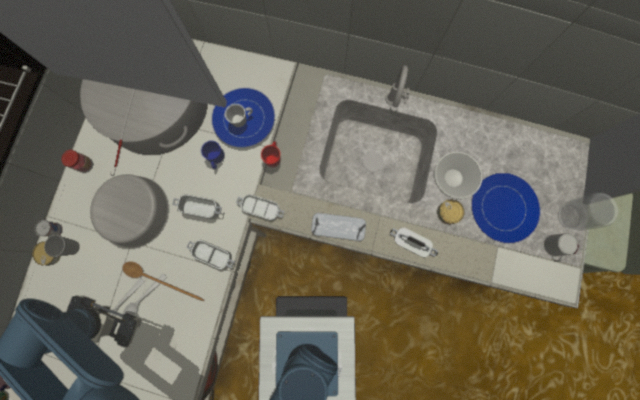

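The scene shows three pans near top-picture pixels (198,207), (260,207) and (212,256). The stand is at (340,227), the lid at (413,242), the cups at (212,152) and (270,155), and the tin at (451,211).

Run:
```python
from h import *
z=np.load('pics/top0.npz');p,d=z['p'],z['d'];W=cloud('top',d)
print(get_calibration('top')['K'],get_calibration('top')['k1'],get_calibration('top')['rotation'])
cr=p[130:290,160:460,::-1];
cv2.imwrite('pics/crop1.png',cv2.resize(cr,(800,427),interpolation=cv2.INTER_CUBIC))
c=np.load('pics/scene0.npz')['p'][130:300,160:420,::-1];cv2.imwrite('pics/crop2.png',cv2.resize(c,(800,523),interpolation=cv2.INTER_CUBIC))
m=((W[...,2]>.006)&(W[...,2]<.2)).astype(np.uint8)
n,l,st,ce=cv2.connectedComponentsWithStats(m)
for i in range(1,n):
    if st[i,4]<60: continue
    q=W[l==i];
    xy=q[:,:2].astype(np.float32)
    r=cv2.minAreaRect(xy*1000)
    print(ce[i].round(),st[i,4],q[:,:2].mean(0).round(3),'z',np.percentile(q[:,2],[5,50,90,99]).round(3),'rect',np.round(r[0]),np.round(r[1]),round(r[2],1))
```

```text
[[367.11761375   0.         318.96066469]
 [  0.         367.11761375 197.07837893]
 [  0.           0.           1.        ]] -0.0778815893909402 [-0.7036891   0.70418394 -0.06592703  0.06782514]
[447.  99.] 17408 [ 0.896 -0.487] z [0.018 0.117 0.185 0.198] rect [ 817. -270.] [1625.  389.] 74.7
[ 48. 182.] 11888 [0.595 0.898] z [0.018 0.099 0.19  0.199] rect [482. 822.] [306. 969.] 74.6
[243. 117.] 2127 [0.86  0.238] z [0.007 0.017 0.05  0.079] rect [861. 237.] [232. 232.] 89.7
[164. 126.] 3498 [0.775 0.473] z [0.047 0.16  0.195 0.199] rect [774. 479.] [144. 329.] 34.3
[212. 153.] 360 [0.715 0.336] z [0.008 0.043 0.069 0.072] rect [711. 331.] [86. 69.] 38.4
[271. 154.] 303 [0.708 0.125] z [0.008 0.048 0.072 0.075] rect [705. 119.] [70. 80.] 42.6
[485. 198.] 5579 [ 0.555 -0.631] z [0.007 0.021 0.063 0.074] rect [ 555. -630.] [422. 268.] 70.4
[129. 210.] 4427 [0.504 0.606] z [0.024 0.082 0.086 0.088] rect [511. 620.] [247. 247.] 52.0
[198. 206.] 486 [0.524 0.379] z [0.007 0.036 0.059 0.063] rect [523. 377.] [175.  62.] 79.0
[260. 207.] 374 [0.524 0.164] z [0.006 0.016 0.028 0.031] rec
[... 171 characters left out ...]
009 0.046 0.052] rect [ 403. -371.] [179.  63.] 62.9
[561. 245.] 675 [ 0.382 -0.869] z [0.014 0.078 0.086 0.089] rect [ 375. -900.] [114.  98.] 86.8
[209. 253.] 451 [0.362 0.333] z [0.007 0.027 0.042 0.046] rect [359. 327.] [173.  67.] 66.7
[150. 281.] 504 [0.265 0.541] z [0.007 0.01  0.014 0.019] rect [212. 523.] [313. 144.] 63.9
[125. 297.] 83 [0.211 0.626] z [0.007 0.012 0.017 0.018] rect [204. 629.] [ 16. 114.] 52.4
[303. 347.] 1581 [0.057 0.01 ] z [0.007 0.012 0.029 0.195] rect [14. -0.] [204. 181.] 89.6
[333. 386.] 185 [-0.07 -0.09] z [0.007 0.011 0.014 0.017] rect [-56. -86.] [33. 94.] 89.4
[  3. 389.] 158 [-0.109  1.022] z [0.01  0.069 0.111 0.118] rect [-106. 1027.] [ 38. 118.] 49.6
```

View pics/crop1.png

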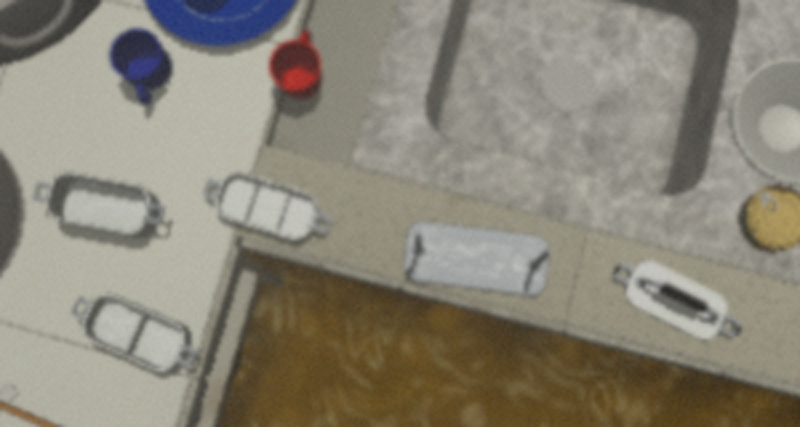

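View pics/crop2.png

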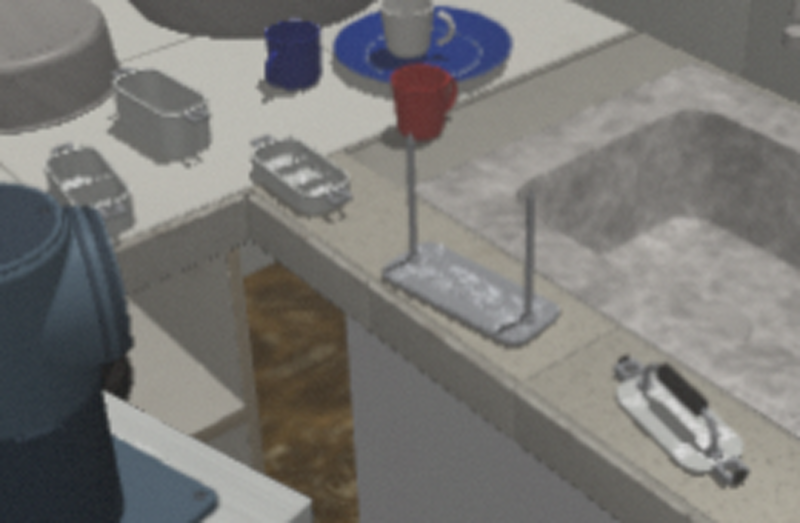

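The zoomed crops settle the identities: deep pan at (105,208) in crop 1, shallow pan with two dividers at (265,207), middle pan with one divider at (138,335). The stand is at (477,260) and the lid at (675,298).

```bash
cat >> h.py <<'E'
def tgt(x,y,z,yaw,s=None):
    s=s or observe();R=Rot.from_quat(s['ee_rot'])
    a=np.radians(yaw);T=Rot.from_matrix(np.array([[np.cos(a),np.sin(a),0],[np.sin(a),-np.cos(a),0],[0,0,-1]]))
    print('t%.2f'%s['clock'],'pos',s['position'].round(4),'yaw %.2f'%np.degrees(np.arctan2(*R.as_matrix()[1::-1,0])),'w%.4f'%s['width'],'F',s['contact_force'].round(1),'q',s['q'].round(2))
    print('slide',(R.inv().apply(np.array([x,y,z])-s['position'])*100).round(2),'dr',(R.inv()*T).as_rotvec().round(3))
E
python3 - <<'E'
from h import *
z=np.load('pics/top0.npz');W=cloud('top',z['d'])
for n,c,h,L in(('deep',(.523,.378),.06,172),('mid',(.36,.328),.042,172),('shal',(.523,.164),.028,172),('lid',(.403,-.37),.008,180),('stand',(.455,-.109),.01,184)):
    near=np.hypot(W[...,0]-c[0],W[...,1]-c[1])<.12
    m=near&(W[...,2]>(h-.011 if n[0] in'dm' or n=='shal' else .005))&(W[...,2]<h+(.006 if n!='lid' else .06))
    l=cv2.connectedComponents(m.astype(np.uint8))[1]
    q=W[m][:,:2]*1000
    r=cv2.minAreaRect(q.astype(np.float32));a=r[2] if r[1][0]>r[1][1] else r[2]+90
    u=np.array([np.cos(np.radians(a)),np.sin(np.radians(a))])
    print(n,len(q),np.round(r[0],1),np.round(r[1],1),round(a,1),'expect',L,'mean',q.mean(0).round(1))
tgt(.523,.378,.2,77)
E
```

```text
deep 184 [522.5 376.6] [175.1  62. ] 79.0 expect 172 mean [522.6 375. ]
mid 206 [358.9 326.7] [172.9  66.5] 66.7 expect 172 mean [359.  327.6]
shal 175 [523.2 164.3] [168.6  65. ] 73.3 expect 172 mean [523.6 165. ]
lid 641 [ 429.9 -377.1] [219.8 174.6] 76.8 expect 180 mean [ 408.9 -370.7]
stand 1098 [ 485.6 -125.4] [217.1 166. ] 74.0 expect 184 mean [ 457.7 -109.4]
t0.15 pos [0.1742 0.5212 0.218 ] yaw 161.51 w0.0930 F [-0.4  0.2 -0.6] q [ 1.05  0.26  1.54 -0.    1.35 -0.2 ]
slide [-37.62  -2.52   1.8 ] dr [-1.000e-03  1.000e-03  1.475e+00]
```

>>> {"method": "step_arm", "body": {
  "series": [
    {"slide":[-37.6,-2.5,1.0],"dr":[0,0,1.47],"fingers":1},
    {"slide":[-37.6,-2.5,1.0],"dr":[0,0,1.47],"fingers":1},
    {"slide":[-37.6,-2.5,1.0],"dr":[0,0,1.47],"fingers":1},
    {"slide":[-37.6,-2.5,1.0],"dr":[0,0,1.47],"fingers":1},
    {"slide":[-37.6,-2.5,1.0],"dr":[0,0,1.47],"fingers":1}
  ],
  "force": 25
}}

```text
clock: 0.78
position: [0.4651, 0.402, 0.21]
ee_rot: [0.592, 0.806, -0.0, -0.0]
contact_force: [0.1, 0.5, -0.5]
width: 0.0933
grasp_force: 0.0
```

```bash
python3 -c "
from h import *
tgt(.5225,.377,.12,77)"
```

```text
t0.78 pos [0.4651 0.402  0.21  ] yaw 107.43 w0.0933 F [ 0.1  0.5 -0.5] q [0.53 0.38 1.38 0.   1.38 0.23]
slide [-4.11  4.73  9.  ] dr [-0.     0.     0.531]
```

>>> {"method": "step_arm", "body": {
  "series": [
    {"slide":[-4.1,4.7,9],"dr":[0,0,0.53],"fingers":1},
    {"slide":[-4.1,4.7,9],"dr":[0,0,0.53],"fingers":1},
    {"slide":[-4.1,4.7,9],"dr":[0,0,0.53],"fingers":1},
    {"slide":[-4.1,4.7,9],"dr":[0,0,0.53],"fingers":1},
    {"slide":[-4.1,4.7,9],"dr":[0,0,0.53],"fingers":1}
  ]
}}

```text
clock: 1.4
position: [0.5208, 0.3788, 0.1209]
ee_rot: [0.779, 0.627, 0.0, 0.0]
contact_force: [-0.5, 0.4, 0.3]
width: 0.0928
grasp_force: 0.0
```

```bash
python3 -c "
from h import *
tgt(.5225,.377,.033,77)
p,d=shot('top','top1');q,e=shot('scene','scene1')
a=cv2.resize(p[150:260,140:300,::-1],(800,550),interpolation=cv2.INTER_CUBIC)
cv2.imwrite('pics/c3.png',a)"
```

```text
t1.40 pos [0.5208 0.3788 0.1209] yaw 77.62 w0.0928 F [-0.5  0.4  0.3] q [0.46 0.5  1.43 0.   1.22 0.67]
slide [-0.14  0.2   8.79] dr [ 0.001 -0.001  0.011]
```

View pics/c3.png

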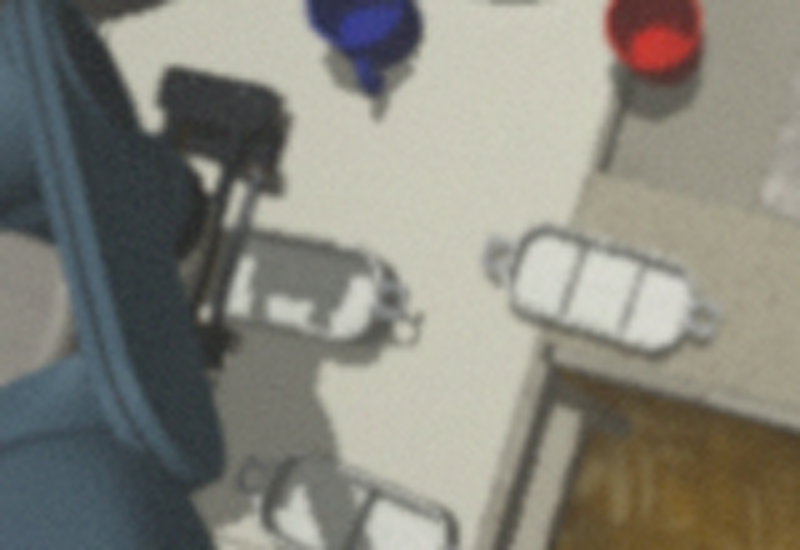

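The arm hovers over the deep pan in crop (310,290), with its clear right tab at (400,310). I'll descend and grip.

>>> {"method": "step_arm", "body": {
  "series": [
    {"slide":[-0.1,0.2,5],"dr":[0,0,0.01],"fingers":1},
    {"slide":[-0.1,0.2,9.1],"dr":[0,0,0.01],"fingers":1},
    {"slide":[-0.1,0.2,9.1],"dr":[0,0,0.01],"fingers":1},
    {"slide":[-0.1,0.2,9.1],"dr":[0,0,0.01],"fingers":-1},
    {"slide":[-0.1,0.2,9.1],"dr":[0,0,0.01],"fingers":-1}
  ],
  "force": 25
}}

```text
clock: 2.12
position: [0.524, 0.3779, 0.0319]
ee_rot: [0.783, 0.622, 0.002, 0.0]
contact_force: [-0.7, 0.1, 0.3]
width: 0.0776
grasp_force: 0.0
```

>>> {"method": "step_arm", "body": {
  "series": [
    {"slide":[0,0,0],"dr":[0,0,0],"fingers":-1},
    {"slide":[0,0,0],"dr":[0,0,0],"fingers":-1},
    {"slide":[0,0,0],"dr":[0,0,0],"fingers":-1},
    {"slide":[0,0,0],"dr":[0,0,0],"fingers":-1}
  ]
}}

```text
clock: 2.62
position: [0.5228, 0.3775, 0.0309]
ee_rot: [0.783, 0.622, 0.001, -0.0]
contact_force: [-2.4, 0.2, 6.9]
width: 0.0643
grasp_force: 24.8
```

>>> {"method": "step_arm", "body": {
  "series": [
    {"slide":[0,0,-4],"dr":[0,0,0],"fingers":-1},
    {"slide":[0,0,-9],"dr":[0,0,0],"fingers":-1},
    {"slide":[0,0,-14],"dr":[0,0,0],"fingers":-1},
    {"slide":[0,0,-20],"dr":[0,0,0],"fingers":-1},
    {"slide":[0,0,-20],"dr":[0,0,0],"fingers":-1}
  ]
}}

```text
clock: 3.25
position: [0.5251, 0.3782, 0.2356]
ee_rot: [0.783, 0.622, 0.006, 0.001]
contact_force: [0.7, 0.1, -3.3]
width: 0.0647
grasp_force: 24.8
```

Run:
```python
from h import *
for f,n in(('top0','top'),('top1','top'),('scene0','scene'),('scene1','scene')):
    z=np.load('pics/%s.npz'%f);W=cloud(n,z['d'])
    near=(abs(W[...,0]-.455)<.06)&(abs(W[...,1]+.109)<.115)
    m=near&(W[...,2]>.0065)&(W[...,2]<.0135)
    n_,l,st,ce=cv2.connectedComponentsWithStats(m.astype(np.uint8));i=1+st[1:,4].argmax()
    q=W[l==i][:,:2]*1000
    r=cv2.minAreaRect(q.astype(np.float32))
    c=q.mean(0);w,v=np.linalg.eigh(np.cov((q-c).T));a=np.degrees(np.arctan2(v[1,1],v[0,1]))%180
    print(f,len(q),'rect',np.round(r,1).tolist() if 0 else r,'mean',c.round(1),'pca %.1f'%a)
    m=near&(W[...,2]>.03)&(W[...,2]<.165)
    n_,l,st,ce=cv2.connectedComponentsWithStats(m.astype(np.uint8),connectivity=8)
    for i in range(1,n_):
        if st[i,4]>4:
            q=W[l==i];print('   rod?',st[i],q.mean(0).round(4),'med',np.median(q[:,:2],0).round(4),'std',q.std(0).round(4), 'zr',q[:,2].min().round(3),q[:,2].max().round(3))
tgt(.455,-.109,.23,83)
```

```text
top0 916 rect ((455.1308898925781, -108.72460174560547), (186.72023010253906, 79.52339172363281), 82.75204467773438) mean [ 455.3 -108.9] pca 82.7
   rod? [315 218   3   7  17] [ 0.4631 -0.0336  0.1129] med [ 0.463  -0.0338] std [0.0016 0.0024 0.0397] zr 0.041 0.158
   rod? [360 224   6   7  18] [ 0.4438 -0.1826  0.113 ] med [ 0.4431 -0.1828] std [0.002  0.002  0.0396] zr 0.031 0.157
top1 912 rect ((455.4890441894531, -108.85108184814453), (186.02503967285156, 79.53335571289062), 82.75521850585938) mean [ 454.7 -109.3] pca 82.3
   rod? [315 218   3   7  19] [ 0.4631 -0.0339  0.106 ] med [ 0.4633 -0.034 ] std [0.0015 0.0025 0.0419] zr 0.03 0.16
   rod? [360 224   6   6  17] [ 0.4439 -0.1825  0.1183] med [ 0.4432 -0.1825] std [0.0021 0.002  0.0358] zr 0.053 0.157
scene0 787 rect ((453.3204345703125, -111.1917724609375), (186.2184295654297, 83.86717987060547), 82.37751007080078) mean [ 452.5 -114.6] pca 81.4
   rod? [292 174   4  36  93] [ 0.464  -0.0357  0.0936] med [ 0.4639 -0.0359] std [0.0022 0.0024 0.0386] zr 0.03 0.155
   rod? [331 192   3  37 101] [ 0.4442 -0.1863  0.0978] med [ 0.4443 -0.1868] std [0.0023 0.0022 0.0349] zr 0.031 0.156
scene1 783 rect ((454.2315979003906, -111.49878692626953), (188.02830505371094, 82.61027526855469), 82.20099639892578) mean [ 452.4 -113.6] pca 82.1
   rod? [292 175   4  35  91] [ 0.4636 -0.0359  0.0938] med [ 0.4638 -0.0365] std [0.0025 0.0025 0.0378] zr 0.031 0.154
   rod? [331 192   3  37 102] [ 0.4441 -0.1863  0.0975] med [ 0.4438 -0.1866] std [0.0023 0.0023 0.0348] zr 0.032 0.155
t3.25 pos [0.5251 0.3782 0.2356] yaw 76.86 w0.0647 F [ 0.7  0.1 -3.3] q [ 0.45  0.42  1.27 -0.    1.45  0.68]
slide [-49.04   4.25   0.25] dr [ 0.009 -0.007 -0.107]
```

>>> {"method": "step_arm", "body": {
  "series": [
    {"slide":[-25,2.1,0.2],"dr":[0,0,-0.1],"fingers":-1},
    {"slide":[-25,2.1,0.2],"dr":[0,0,-0.1],"fingers":-1},
    {"slide":[-49,4.2,0.2],"dr":[0,0,-0.1],"fingers":-1},
    {"slide":[-49,4.2,0.2],"dr":[0,0,-0.1],"fingers":-1},
    {"slide":[-49,4.2,0.2],"dr":[0,0,-0.1],"fingers":-1}
  ]
}}

```text
clock: 3.88
position: [0.4759, 0.0659, 0.2261]
ee_rot: [0.751, 0.66, -0.001, -0.001]
contact_force: [0.4, -1.5, -2.2]
width: 0.0642
grasp_force: 24.8
```

```bash
python3 -c "
from h import *
tgt(.4555,-.109,.225,82.7)"
```

```text
t3.88 pos [0.4759 0.0659 0.2261] yaw 82.60 w0.0642 F [ 0.4 -1.5 -2.2] q [-0.09  0.13  1.68 -0.    1.34  0.03]
slide [-17.61   0.23   0.12] dr [-0.003  0.    -0.002]
```

>>> {"method": "step_arm", "body": {
  "series": [
    {"slide":[-17.6,0.2,0.1],"dr":[0,0,0],"fingers":-1},
    {"slide":[-17.6,0.2,0.1],"dr":[0,0,0],"fingers":-1},
    {"slide":[-17.6,0.2,0.1],"dr":[0,0,0],"fingers":-1},
    {"slide":[-17.6,0.2,0.1],"dr":[0,0,0],"fingers":-1},
    {"slide":[-17.6,0.2,0.1],"dr":[0,0,0],"fingers":-1}
  ]
}}

```text
clock: 4.5
position: [0.456, -0.1065, 0.2256]
ee_rot: [0.752, 0.659, -0.0, -0.001]
contact_force: [-0.7, -0.5, -2.4]
width: 0.0638
grasp_force: 24.9
```

```bash
python3 -c "
from h import *
tgt(.4555,-.109,.225,82.7)
p,d=shot('top','top2');q,e=shot('scene','scene2')
a=cv2.resize(p[170:270,270:410,::-1],(800,571),interpolation=cv2.INTER_CUBIC)
b=cv2.resize(q[110:250,240:400,::-1],(640,560),interpolation=cv2.INTER_CUBIC)
cv2.imwrite('pics/c4.png',a);cv2.imwrite('pics/c5.png',b)"
```

```text
t4.50 pos [ 0.456  -0.1065  0.2256] yaw 82.52 w0.0638 F [-0.7 -0.5 -2.4] q [-0.47  0.11  1.71  0.    1.33 -0.34]
slide [-0.26 -0.01  0.06] dr [-0.002 -0.001 -0.003]
```

View pics/c4.png

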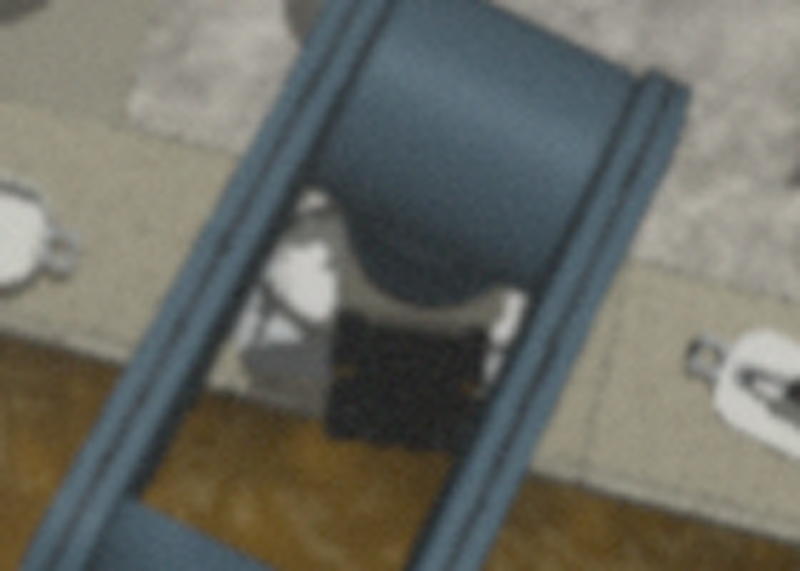

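View pics/c5.png

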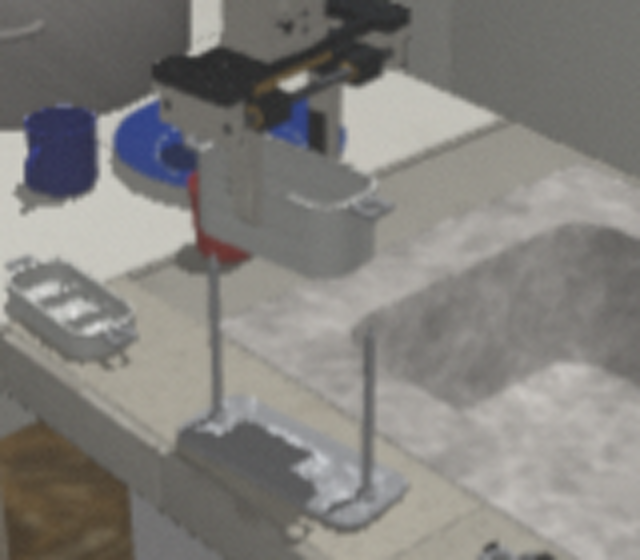

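The top view is blocked by the forearm. The scene view shows the pan above the stand, with its near tab at crop (375,208) over the near rod tip at (369,325), so alignment is checked there.

```bash
cat >> h.py <<'E'
def pan_in_scene(d,zb,h,full=86):
    """pan held: points on cloud in stand frame from scene cam; zb underside height"""
    W=cloud('scene',d)
    a=np.radians(82.7);u=np.array([np.cos(a),np.sin(a)]);v=np.array([-u[1],u[0]])
    D=W[...,:2]-np.array([.4555,-.109]);X=(D@u)*1000;Y=(D@v)*1000;Z=W[...,2]*1000
    near=(abs(X)<110)&(abs(Y)<60)
    for s in(-1,1):
        m=(abs(X-s*76)<12)&(abs(Y)<12)&(Z>35)&(Z<min(150,zb*1000-8)); print('rod',s,m.sum(),'X %.1f Y %.1f'%(np.median(X[m]),np.median(Y[m])))
    b=near&(Z>zb*1000+6)&(Z<zb*1000+h*1000-10)
    m=b&(abs(X)<55)&(Y>10);print('front side Y %.1f n%d'%(np.median(Y[m]),m.sum()),'slope deg %.2f'%np.degrees(np.polyfit(X[m],Y[m],1)[0]))
    m=b&(abs(Y)<15)&(X<0);print('end X',np.percentile(X[m],[10,50,90]).round(1),m.sum())
    m=near&(Z>zb*1000+h*1000-9.5)&(Z<zb*1000+h*1000-2)&(X<-69);print('tab n',m.sum(),'X',np.percentile(X[m],[2,50]).round(1) if m.sum() else 0,'Y',np.median(Y[m]).round(1) if m.sum() else 0,'Z',np.median(Z[m]))
    return X,Y,Z
E
python3 - <<'E'
from h import *
z=np.load('pics/scene2.npz');X,Y,Z=pan_in_scene(z['d'],.1955,.06)
c=(abs(X)<110)&(abs(Y)<45)&(Z>180)&(Z<262)
print(np.histogram(Y[c],np.arange(-45,46,5))[0])
tgt(.4555,-.109,.2255,82.7)
E
```

```text
rod -1 95 X -78.6 Y 1.7
rod 1 85 X 73.9 Y 0.9
front side Y 31.0 n413 slope deg 2.44
end X [-64.7 -62.8 -61. ] 86
tab n 24 X [-84.6 -79.6] Y 1.1 Z 249.61229448907662
[  5  10 187 123   6  15  28  26  32  33  34  46  40  45 183 320  16  32]
t4.60 pos [ 0.4565 -0.1057  0.2261] yaw 82.66 w0.0640 F [ 0.  -0.  -2.4] q [-0.47  0.11  1.71  0.    1.33 -0.34]
slide [-0.34 -0.05  0.06] dr [-0.001 -0.001 -0.001]
```

>>> {"method": "step_arm", "body": {
  "series": [
    {"slide":[-0.35,0,2],"dr":[0,0,0],"fingers":-1},
    {"slide":[-0.35,0,4],"dr":[0,0,0],"fingers":-1},
    {"slide":[-0.35,0,6],"dr":[0,0,0],"fingers":-1},
    {"slide":[-0.35,0,8],"dr":[0,0,0],"fingers":-1},
    {"slide":[-0.35,0,8],"dr":[0,0,0],"fingers":-1}
  ]
}}

```text
clock: 5.22
position: [0.4553, -0.1085, 0.1455]
ee_rot: [0.751, 0.661, -0.001, -0.002]
contact_force: [-0.4, 0.7, -2.9]
width: 0.0639
grasp_force: 24.9
```

Run:
```python
from h import *
tgt(.4555,-.109,.04,82.7)
q,e=shot('scene','scene3');pan_in_scene(e,.1145,.06)
cv2.imwrite('pics/c6.png',cv2.resize(q[130:250,260:380,::-1],(600,600),interpolation=cv2.INTER_CUBIC))
```

```text
t5.22 pos [ 0.4553 -0.1085  0.1455] yaw 82.72 w0.0639 F [-0.4  0.7 -2.9] q [-0.47  0.18  1.83  0.    1.14 -0.35]
slide [-0.06  0.06 10.55] dr [-0.004 -0.001  0.   ]
rod -1 54 X -78.9 Y 1.4
rod 1 38 X 73.6 Y 1.6
front side Y 31.4 n361 slope deg 2.10
end X [-79.2 -65.9 -64. ] 97
tab n 35 X [-87.8 -79.6] Y 0.4 Z 169.25062750202846
```

View pics/c6.png

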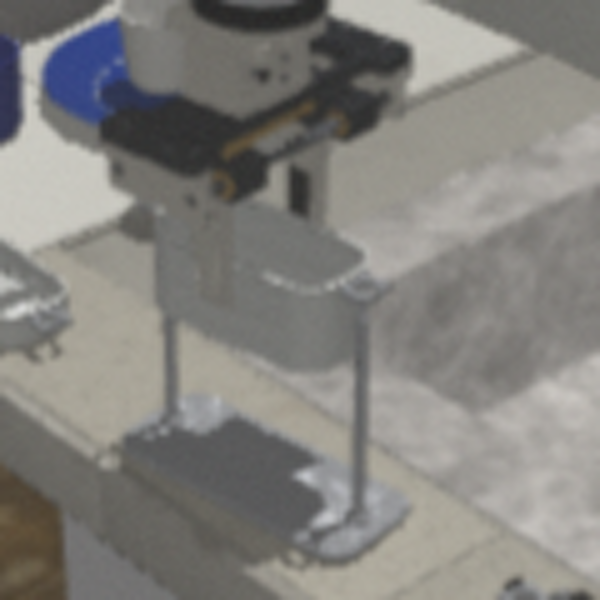

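The pan hangs just above the tips, with the near tab at (365,288) centred over the near rod at (360,310). I'll lower it in small steps and watch the force.

>>> {"method": "step_arm", "body": {
  "series": [
    {"slide":[-0.05,0,0.8],"dr":[0,0,0],"fingers":-1},
    {"slide":[-0.05,0,1.6],"dr":[0,0,0],"fingers":-1},
    {"slide":[-0.05,0,2.4],"dr":[0,0,0],"fingers":-1},
    {"slide":[-0.05,0,2.4],"dr":[0,0,0],"fingers":-1}
  ]
}}

```text
clock: 5.78
position: [0.4558, -0.1108, 0.1221]
ee_rot: [0.751, 0.66, -0.0, -0.001]
contact_force: [-1.0, 0.4, -2.8]
width: 0.0639
grasp_force: 24.9
```

>>> {"method": "step_arm", "body": {
  "series": [
    {"slide":[0,0,2],"dr":[0,0,0],"fingers":-1},
    {"slide":[0,0,4],"dr":[0,0,0],"fingers":-1},
    {"slide":[0,0,6],"dr":[0,0,0],"fingers":-1},
    {"slide":[0,0,7.4],"dr":[0,0,0],"fingers":-1},
    {"slide":[0,0,7.4],"dr":[0,0,0],"fingers":-1}
  ]
}}

```text
clock: 6.4
position: [0.4559, -0.1109, 0.0482]
ee_rot: [0.751, 0.66, -0.0, -0.001]
contact_force: [-0.4, -0.3, -3.1]
width: 0.0642
grasp_force: 24.9
```

>>> {"method": "step_arm", "body": {
  "series": [
    {"slide":[0,0,0.3],"dr":[0,0,0],"fingers":-1},
    {"slide":[0,0,0.5],"dr":[0,0,0],"fingers":-1},
    {"slide":[0,0,0.7],"dr":[0,0,0],"fingers":-1},
    {"slide":[0,0,0.7],"dr":[0,0,0],"fingers":-1}
  ]
}}

```text
clock: 6.9
position: [0.4563, -0.111, 0.0418]
ee_rot: [0.751, 0.66, 0.0, -0.0]
contact_force: [-2.3, 0.9, -2.5]
width: 0.0641
grasp_force: 24.8
```

Just about to touch; a few more small steps.

>>> {"method": "step_arm", "body": {
  "series": [
    {"slide":[0,0,0.1],"dr":[0,0,0],"fingers":-1},
    {"slide":[0,0,0.2],"dr":[0,0,0],"fingers":-1},
    {"slide":[0,0,0.2],"dr":[0,0,0],"fingers":-1}
  ]
}}

```text
clock: 7.28
position: [0.4563, -0.111, 0.0408]
ee_rot: [0.751, 0.66, 0.0, 0.0]
contact_force: [-5.8, 2.9, 9.3]
width: 0.064
grasp_force: 24.8
```

>>> {"method": "step_arm", "body": {
  "series": [
    {"slide":[0,0,0],"dr":[0,0,0],"fingers":1},
    {"slide":[0,0,0],"dr":[0,0,0],"fingers":1},
    {"slide":[0,0,0],"dr":[0,0,0],"fingers":1},
    {"slide":[0,0,-4],"dr":[0,0,0],"fingers":1},
    {"slide":[0,0,-10],"dr":[0,0,0],"fingers":1}
  ]
}}

```text
clock: 7.9
position: [0.4551, -0.1105, 0.1394]
ee_rot: [0.751, 0.66, -0.001, -0.002]
contact_force: [1.0, 0.6, 0.6]
width: 0.0931
grasp_force: 0.0
```

>>> {"method": "step_arm", "body": {
  "series": [
    {"slide":[0,0,-6],"dr":[0,0,0],"fingers":1},
    {"slide":[0,0,-6],"dr":[0,0,0],"fingers":1}
  ]
}}

```text
clock: 8.15
position: [0.4594, -0.1126, 0.2048]
ee_rot: [0.751, 0.66, 0.002, 0.005]
contact_force: [0.0, 0.0, -0.3]
width: 0.093
grasp_force: 0.0
```

Run:
```python
from h import *
tgt(.359,.327,.2,66.7)
q,e=shot('scene','scene4');p,d=shot('top','top4')
a=cv2.resize(q[130:250,260:380,::-1],(400,400),interpolation=cv2.INTER_CUBIC)
cv2.imwrite('pics/c7.png',np.hstack([a,cv2.resize(p[190:260,290:360,::-1],(400,400),interpolation=cv2.INTER_CUBIC)]))
```

```text
t8.15 pos [ 0.4594 -0.1126  0.2048] yaw 82.59 w0.0930 F [ 0.   0.  -0.3] q [-0.48  0.12  1.74 -0.    1.27 -0.35]
slide [ 42.3  -15.63   0.16] dr [0.011 0.002 0.277]
```

View pics/c7.png

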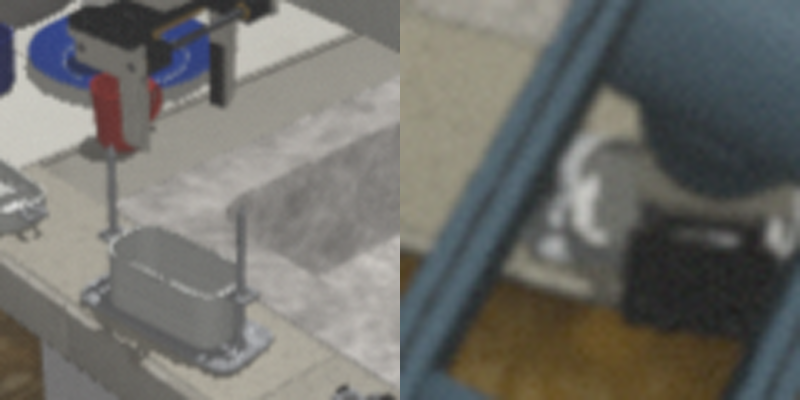

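The deep pan sits flat on the stand, both tabs around the rods (left half, tabs at (108,235) and (243,297)). The middle pan is next.

>>> {"method": "step_arm", "body": {
  "series": [
    {"slide":[42.3,-15.6,0],"dr":[0,0,0.28],"fingers":1},
    {"slide":[42.3,-15.6,0],"dr":[0,0,0.28],"fingers":1},
    {"slide":[42.3,-15.6,0],"dr":[0,0,0.28],"fingers":1},
    {"slide":[42.3,-15.6,0],"dr":[0,0,0.28],"fingers":1},
    {"slide":[42.3,-15.6,0],"dr":[0,0,0.28],"fingers":1}
  ]
}}

```text
clock: 8.88
position: [0.3864, 0.1902, 0.1979]
ee_rot: [0.836, 0.548, -0.002, -0.001]
contact_force: [0.5, 0.2, 0.6]
width: 0.0929
grasp_force: 0.0
```

```bash
python3 -c "
from h import *
tgt(.359,.327,.12,66.7)"
```

```text
t8.88 pos [0.3864 0.1902 0.1979] yaw 66.51 w0.0929 F [0.5 0.2 0.6] q [ 0.2   0.06  1.83 -0.    1.26  0.61]
slide [11.47 -7.94  7.79] dr [-0.003  0.002 -0.003]
```

>>> {"method": "step_arm", "body": {
  "series": [
    {"slide":[11.5,-7.9,4],"dr":[0,0,0],"fingers":1},
    {"slide":[11.5,-7.9,7.8],"dr":[0,0,0],"fingers":1},
    {"slide":[11.5,-7.9,7.8],"dr":[0,0,0],"fingers":1},
    {"slide":[11.5,-7.9,7.8],"dr":[0,0,0],"fingers":1},
    {"slide":[11.5,-7.9,7.8],"dr":[0,0,0],"fingers":1}
  ]
}}

```text
clock: 9.5
position: [0.3612, 0.3247, 0.1212]
ee_rot: [0.836, 0.549, -0.001, 0.0]
contact_force: [0.4, 0.6, 1.2]
width: 0.093
grasp_force: 0.0
```

```bash
python3 -c "
from h import *
tgt(.359,.327,.015,66.7)"
```

```text
t9.50 pos [0.3612 0.3247 0.1212] yaw 66.56 w0.0930 F [0.4 0.6 1.2] q [ 0.5   0.24  1.82 -0.    1.08  0.91]
slide [ 0.14 -0.28 10.62] dr [-0.001  0.002 -0.003]
```

>>> {"method": "step_arm", "body": {
  "series": [
    {"slide":[0.15,-0.3,4],"dr":[0,0,0],"fingers":1},
    {"slide":[0.15,-0.3,8],"dr":[0,0,0],"fingers":1},
    {"slide":[0.15,-0.3,10.6],"dr":[0,0,0],"fingers":1},
    {"slide":[0.15,-0.3,10.6],"dr":[0,0,0],"fingers":1},
    {"slide":[0.15,-0.3,10.6],"dr":[0,0,0],"fingers":-1}
  ]
}}

```text
clock: 10.12
position: [0.3607, 0.328, 0.0172]
ee_rot: [0.836, 0.548, 0.001, 0.0]
contact_force: [-0.4, 0.1, -0.2]
width: 0.0874
grasp_force: 0.0
```

>>> {"method": "step_arm", "body": {
  "series": [
    {"slide":[0,0,0],"dr":[0,0,0],"fingers":-1},
    {"slide":[0,0,0],"dr":[0,0,0],"fingers":-1},
    {"slide":[0,0,0],"dr":[0,0,0],"fingers":-1},
    {"slide":[0,0,0],"dr":[0,0,0],"fingers":-1},
    {"slide":[0,0,0],"dr":[0,0,0],"fingers":-1}
  ]
}}

```text
clock: 10.75
position: [0.3597, 0.3285, 0.0167]
ee_rot: [0.836, 0.549, 0.001, 0.0]
contact_force: [-1.2, -0.3, 7.0]
width: 0.0639
grasp_force: 25.0
```

>>> {"method": "step_arm", "body": {
  "series": [
    {"slide":[0,0,-4],"dr":[0,0,0],"fingers":-1},
    {"slide":[0,0,-9],"dr":[0,0,0],"fingers":-1},
    {"slide":[0,0,-14],"dr":[0,0,0],"fingers":-1},
    {"slide":[0,0,-20],"dr":[0,0,0],"fingers":-1},
    {"slide":[0,0,-20],"dr":[0,0,0],"fingers":-1}
  ]
}}

```text
clock: 11.38
position: [0.3619, 0.3298, 0.2208]
ee_rot: [0.836, 0.549, 0.005, 0.0]
contact_force: [0.4, -0.4, -1.6]
width: 0.0638
grasp_force: 25.0
```

```bash
python3 -c "
from h import *
tgt(.4558,-.1095,.215,82.5)"
```

```text
t11.38 pos [0.3619 0.3298 0.2208] yaw 66.56 w0.0638 F [ 0.4 -0.4 -1.6] q [ 0.51  0.14  1.68 -0.    1.31  0.92]
slide [-36.57  26.09   0.44] dr [ 0.007 -0.007 -0.278]
```

>>> {"method": "step_arm", "body": {
  "series": [
    {"slide":[-36.6,26.1,0.3],"dr":[0,0,-0.28],"fingers":-1},
    {"slide":[-36.6,26.1,0.3],"dr":[0,0,-0.28],"fingers":-1},
    {"slide":[-36.6,26.1,0.3],"dr":[0,0,-0.28],"fingers":-1},
    {"slide":[-36.6,26.1,0.3],"dr":[0,0,-0.28],"fingers":-1},
    {"slide":[-36.6,26.1,0.3],"dr":[0,0,-0.28],"fingers":-1}
  ]
}}

```text
clock: 12.0
position: [0.422, 0.0293, 0.2125]
ee_rot: [0.751, 0.66, -0.001, -0.001]
contact_force: [0.9, -0.1, -1.5]
width: 0.0641
grasp_force: 25.0
```

```bash
python3 -c "
from h import *
tgt(.4558,-.1095,.215,82.5)"
```

```text
t12.00 pos [0.422  0.0293 0.2125] yaw 82.60 w0.0641 F [ 0.9 -0.1 -1.5] q [-0.2   0.03  1.82  0.    1.29 -0.07]
slide [-13.33   5.14  -0.27] dr [-0.002 -0.     0.002]
```

>>> {"method": "step_arm", "body": {
  "series": [
    {"slide":[-13.3,5.1,-0.3],"dr":[0,0,0],"fingers":-1},
    {"slide":[-13.3,5.1,-0.3],"dr":[0,0,0],"fingers":-1},
    {"slide":[-13.3,5.1,-0.3],"dr":[0,0,0],"fingers":-1},
    {"slide":[-13.3,5.1,-0.3],"dr":[0,0,0],"fingers":-1},
    {"slide":[-13.3,5.1,-0.3],"dr":[0,0,0],"fingers":-1}
  ]
}}

```text
clock: 12.62
position: [0.4555, -0.1057, 0.2161]
ee_rot: [0.751, 0.66, -0.0, -0.001]
contact_force: [0.1, 0.1, -1.0]
width: 0.0636
grasp_force: 25.0
```

Run:
```python
from h import *
tgt(.4558,-.1095,.170,82.5)
s=observe();zb=s['position'][2]-.0167
q,e=shot('scene','scene5');pan_in_scene(e,zb,.042)
D=s['position'][:2]-np.array([.4555,-.109]);a=np.radians(82.7);print('tcp XY',1000*(D[0]*np.cos(a)+D[1]*np.sin(a)),1000*(-D[0]*np.sin(a)+D[1]*np.cos(a)))
```

```text
t12.62 pos [ 0.4555 -0.1057  0.2161] yaw 82.65 w0.0636 F [ 0.1  0.1 -1. ] q [-0.47  0.11  1.72  0.    1.31 -0.34]
slide [-0.38  0.09  4.61] dr [-0.002 -0.001  0.003]
rod -1 145 X -77.3 Y 2.4
rod 1 75 X 73.8 Y 1.3
front side Y 31.8 n225 slope deg 1.70
end X [-65.7 -63.4 -59.7] 51
tab n 32 X [-84.4 -79.2] Y 0.5 Z 236.00994404617114
tcp XY 3.2735410772491638 0.42474133528283226
```

>>> {"method": "step_arm", "body": {
  "series": [
    {"slide":[-0.4,0.05,2],"dr":[0,0,0],"fingers":-1},
    {"slide":[-0.4,0.05,4],"dr":[0,0,0],"fingers":-1},
    {"slide":[-0.4,0.05,5.5],"dr":[0,0,0],"fingers":-1},
    {"slide":[-0.4,0.05,6.5],"dr":[0,0,0],"fingers":-1},
    {"slide":[-0.4,0.05,6.5],"dr":[0,0,0],"fingers":-1}
  ]
}}

```text
clock: 13.3
position: [0.4559, -0.1109, 0.1514]
ee_rot: [0.751, 0.66, -0.0, -0.001]
contact_force: [-1.4, -0.3, -1.7]
width: 0.0638
grasp_force: 25.0
```

Run:
```python
from h import *
tgt(.4558,-.1095,.0837,82.5)
s=observe();zb=s['position'][2]-.0167
q,e=shot('scene','scene6');pan_in_scene(e,zb,.042)
cv2.imwrite('pics/c8.png',cv2.resize(q[150:230,270:350,::-1],(500,500),interpolation=cv2.INTER_CUBIC))
```

```text
t13.30 pos [ 0.4559 -0.1109  0.1514] yaw 82.62 w0.0638 F [-1.4 -0.3 -1.7] q [-0.48  0.17  1.82  0.    1.15 -0.35]
slide [ 0.14 -0.02  6.77] dr [-0.001 -0.     0.002]
rod -1 117 X -77.0 Y 1.9
rod 1 45 X 73.8 Y 1.4
front side Y 30.9 n194 slope deg -0.31
end X [-77.9 -67.9  -3.3] 78
tab n 38 X [-90.6 -79.9] Y 1.4 Z 171.95840474716118
```

View pics/c8.png

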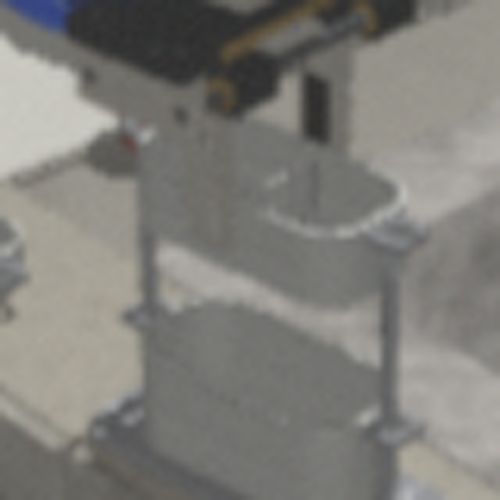

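The near tab at (395,232) sits over the near rod at (390,265), and the far tab at (140,130) over the far rod at (148,250). I'll nudge x by +1.5 mm and lower on.

>>> {"method": "step_arm", "body": {
  "series": [
    {"slide":[0.15,0,0],"dr":[0,0,0],"fingers":-1},
    {"slide":[0.15,0,0.8],"dr":[0,0,0],"fingers":-1},
    {"slide":[0.15,0,1.6],"dr":[0,0,0],"fingers":-1},
    {"slide":[0.15,0,2.4],"dr":[0,0,0],"fingers":-1},
    {"slide":[0.15,0,2.4],"dr":[0,0,0],"fingers":-1}
  ]
}}

```text
clock: 13.98
position: [0.4558, -0.1098, 0.1269]
ee_rot: [0.751, 0.66, -0.0, -0.001]
contact_force: [-0.4, 0.3, -2.2]
width: 0.0637
grasp_force: 25.0
```

>>> {"method": "step_arm", "body": {
  "series": [
    {"slide":[0,0,1.2],"dr":[0,0,0],"fingers":-1},
    {"slide":[0,0,2.4],"dr":[0,0,0],"fingers":-1},
    {"slide":[0,0,3.2],"dr":[0,0,0],"fingers":-1},
    {"slide":[0,0,3.9],"dr":[0,0,0],"fingers":-1},
    {"slide":[0,0,3.9],"dr":[0,0,0],"fingers":-1}
  ]
}}

```text
clock: 14.6
position: [0.4561, -0.1099, 0.0883]
ee_rot: [0.751, 0.66, -0.0, -0.001]
contact_force: [0.0, 0.1, -1.6]
width: 0.0637
grasp_force: 25.0
```

>>> {"method": "step_arm", "body": {
  "series": [
    {"slide":[0,0,0.2],"dr":[0,0,0],"fingers":-1},
    {"slide":[0,0,0.4],"dr":[0,0,0],"fingers":-1},
    {"slide":[0,0,0.4],"dr":[0,0,0],"fingers":-1}
  ]
}}

```text
clock: 14.98
position: [0.4565, -0.11, 0.0849]
ee_rot: [0.751, 0.66, 0.0, 0.0]
contact_force: [-0.7, 0.6, -1.0]
width: 0.064
grasp_force: 25.0
```

>>> {"method": "step_arm", "body": {
  "series": [
    {"slide":[0,0,0.1],"dr":[0,0,0],"fingers":-1},
    {"slide":[0,0,0.2],"dr":[0,0,0],"fingers":-1},
    {"slide":[0,0,0.2],"dr":[0,0,0],"fingers":-1}
  ]
}}

```text
clock: 15.35
position: [0.4566, -0.1101, 0.0837]
ee_rot: [0.751, 0.66, 0.0, 0.0]
contact_force: [-2.0, 0.1, 4.9]
width: 0.0637
grasp_force: 25.0
```

>>> {"method": "step_arm", "body": {
  "series": [
    {"slide":[0,0,0],"dr":[0,0,0],"fingers":1},
    {"slide":[0,0,0],"dr":[0,0,0],"fingers":1},
    {"slide":[0,0,0],"dr":[0,0,0],"fingers":1},
    {"slide":[0,0,-4],"dr":[0,0,0],"fingers":1},
    {"slide":[0,0,-10],"dr":[0,0,0],"fingers":1}
  ]
}}

```text
clock: 15.98
position: [0.4551, -0.1094, 0.1823]
ee_rot: [0.751, 0.66, -0.001, -0.002]
contact_force: [1.2, -0.4, 0.7]
width: 0.093
grasp_force: 0.0
```

>>> {"method": "step_arm", "body": {
  "series": [
    {"slide":[0,0,-3],"dr":[0,0,0],"fingers":1},
    {"slide":[0,0,-3],"dr":[0,0,0],"fingers":1}
  ]
}}

```text
clock: 16.23
position: [0.458, -0.1108, 0.2153]
ee_rot: [0.751, 0.66, 0.001, 0.003]
contact_force: [0.3, 0.8, -0.5]
width: 0.0929
grasp_force: 0.0
```

Run:
```python
from h import *
tgt(.5233,.1645,.2,73.3)
q,e=shot('scene','scene7');W=cloud('scene',e)
m=(abs(W[...,0]-.455)<.04)&(abs(W[...,1]+.109)<.09)&(W[...,2]>.1)&(W[...,2]<.125);print('rim z',np.percentile(W[m][:,2],[50,95]),'expect .109')
```

```text
t16.23 pos [ 0.458  -0.1108  0.2153] yaw 82.58 w0.0929 F [ 0.3  0.8 -0.5] q [-0.47  0.11  1.72  0.    1.3  -0.35]
slide [28.14  2.91  1.49] dr [0.006 0.001 0.162]
rim z [0.10509661 0.11544078] expect .109
```

>>> {"method": "step_arm", "body": {
  "series": [
    {"slide":[28.1,2.9,1.5],"dr":[0,0,0.16],"fingers":1},
    {"slide":[28.1,2.9,1.5],"dr":[0,0,0.16],"fingers":1},
    {"slide":[28.1,2.9,1.5],"dr":[0,0,0.16],"fingers":1},
    {"slide":[28.1,2.9,8],"dr":[0,0,0.16],"fingers":1},
    {"slide":[28.1,2.9,13],"dr":[0,0,0.16],"fingers":1}
  ]
}}

```text
clock: 16.9
position: [0.5179, 0.1506, 0.1112]
ee_rot: [0.801, 0.598, 0.001, 0.0]
contact_force: [0.9, -0.9, 0.4]
width: 0.0932
grasp_force: 0.0
```

>>> {"method": "step_arm", "body": {
  "series": [
    {"slide":[0,0,0],"dr":[0,0,0],"fingers":1},
    {"slide":[0,0,0],"dr":[0,0,0],"fingers":1}
  ]
}}

```text
clock: 17.15
position: [0.5172, 0.1476, 0.1123]
ee_rot: [0.802, 0.598, -0.001, -0.0]
contact_force: [0.5, -0.3, 0.1]
width: 0.0929
grasp_force: 0.0
```

```bash
python3 -c "
from h import *
tgt(.5233,.1645,.006,73.3)"
```

```text
t17.15 pos [0.5172 0.1476 0.1123] yaw 73.43 w0.0929 F [ 0.5 -0.3  0.1] q [ 0.07  0.33  1.71 -0.    1.1   0.36]
slide [ 1.8   0.12 10.63] dr [-0.002  0.001  0.002]
```

>>> {"method": "step_arm", "body": {
  "series": [
    {"slide":[1.8,0.1,4],"dr":[0,0,0],"fingers":1},
    {"slide":[1.8,0.1,7.5],"dr":[0,0,0],"fingers":1},
    {"slide":[1.8,0.1,9.5],"dr":[0,0,0],"fingers":1},
    {"slide":[1.8,0.1,10.2],"dr":[0,0,0],"fingers":1},
    {"slide":[1.8,0.1,10.4],"dr":[0,0,0],"fingers":1}
  ]
}}

```text
clock: 17.77
position: [0.5248, 0.1643, 0.0101]
ee_rot: [0.802, 0.597, 0.001, 0.001]
contact_force: [0.6, -0.2, 0.0]
width: 0.0927
grasp_force: 0.0
```

```bash
python3 -c "
from h import *
tgt(.5233,.1645,.006,73.3)"
```

```text
t17.77 pos [0.5248 0.1643 0.0101] yaw 73.34 w0.0927 F [ 0.6 -0.2  0. ] q [ 0.1   0.48  1.78 -0.    0.88  0.39]
slide [-0.02 -0.15  0.4 ] dr [ 0.002 -0.001  0.001]
```

>>> {"method": "step_arm", "body": {
  "series": [
    {"slide":[0,-0.1,0.25],"dr":[0,0,0],"fingers":-1},
    {"slide":[0,-0.1,0.25],"dr":[0,0,0],"fingers":-1},
    {"slide":[0,-0.1,0.25],"dr":[0,0,0],"fingers":-1},
    {"slide":[0,-0.1,0.25],"dr":[0,0,0],"fingers":-1},
    {"slide":[0,-0.1,0.25],"dr":[0,0,0],"fingers":-1}
  ]
}}

```text
clock: 18.4
position: [0.523, 0.1655, 0.0068]
ee_rot: [0.802, 0.598, 0.0, 0.0]
contact_force: [-1.6, 0.4, 3.6]
width: 0.0638
grasp_force: 25.0
```

>>> {"method": "step_arm", "body": {
  "series": [
    {"slide":[0,0,0],"dr":[0,0,0],"fingers":-1},
    {"slide":[0,0,0],"dr":[0,0,0],"fingers":-1}
  ]
}}

```text
clock: 18.65
position: [0.523, 0.1655, 0.0068]
ee_rot: [0.802, 0.598, 0.0, 0.0]
contact_force: [-0.2, -0.3, 5.5]
width: 0.0636
grasp_force: 25.0
```

>>> {"method": "step_arm", "body": {
  "series": [
    {"slide":[0,0,-4],"dr":[0,0,0],"fingers":-1},
    {"slide":[0,0,-9],"dr":[0,0,0],"fingers":-1},
    {"slide":[0,0,-14],"dr":[0,0,0],"fingers":-1},
    {"slide":[0,0,-19.5],"dr":[0,0,0],"fingers":-1},
    {"slide":[0,0,-19.5],"dr":[0,0,0],"fingers":-1}
  ]
}}

```text
clock: 19.27
position: [0.5254, 0.1658, 0.2057]
ee_rot: [0.802, 0.598, 0.004, 0.002]
contact_force: [0.4, -1.2, -2.6]
width: 0.0639
grasp_force: 25.0
```

```bash
python3 -c "
from h import *
tgt(.4560,-.1097,.205,82.5)"
```

```text
t19.27 pos [0.5254 0.1658 0.2057] yaw 73.42 w0.0639 F [ 0.4 -1.2 -2.6] q [0.1  0.26 1.56 0.   1.31 0.39]
slide [-2.838e+01  1.210e+00 -2.000e-02] dr [ 0.009 -0.003 -0.158]
```

>>> {"method": "step_arm", "body": {
  "series": [
    {"slide":[-28.2,1.2,0],"dr":[0,0,-0.16],"fingers":-1},
    {"slide":[-28.2,1.2,0],"dr":[0,0,-0.16],"fingers":-1},
    {"slide":[-28.2,1.2,0],"dr":[0,0,-0.16],"fingers":-1},
    {"slide":[-28.2,1.2,0],"dr":[0,0,-0.16],"fingers":-1},
    {"slide":[-28.2,1.2,0],"dr":[0,0,-0.16],"fingers":-1}
  ]
}}

```text
clock: 19.9
position: [0.4518, -0.1105, 0.1995]
ee_rot: [0.752, 0.659, -0.001, -0.001]
contact_force: [0.5, -0.2, -1.2]
width: 0.0641
grasp_force: 25.0
```

>>> {"method": "step_arm", "body": {
  "series": [
    {"slide":[0,0,0],"dr":[0,0,0],"fingers":-1}
  ]
}}

```text
clock: 20.02
position: [0.4523, -0.1099, 0.1996]
ee_rot: [0.753, 0.658, -0.001, -0.001]
contact_force: [-0.7, -0.3, -1.9]
width: 0.0637
grasp_force: 25.0
```

```bash
python3 -c "
from h import *
tgt(.4560,-.1097,.16,82.5)"
```

```text
t20.02 pos [ 0.4523 -0.1099  0.1996] yaw 82.34 w0.0637 F [-0.7 -0.3 -1.9] q [-0.48  0.12  1.75 -0.    1.27 -0.34]
slide [0.07 0.38 3.95] dr [-0.003 -0.001 -0.003]
```

>>> {"method": "step_arm", "body": {
  "series": [
    {"slide":[0.05,0.4,0],"dr":[0,0,0],"fingers":-1},
    {"slide":[0.05,0.4,1.5],"dr":[0,0,0],"fingers":-1},
    {"slide":[0.05,0.4,3],"dr":[0,0,0],"fingers":-1},
    {"slide":[0.05,0.4,4.2],"dr":[0,0,0],"fingers":-1},
    {"slide":[0.05,0.4,4.2],"dr":[0,0,0],"fingers":-1}
  ]
}}

```text
clock: 20.65
position: [0.4568, -0.1075, 0.1579]
ee_rot: [0.751, 0.66, -0.001, -0.001]
contact_force: [-0.7, -0.6, -1.0]
width: 0.0637
grasp_force: 25.0
```

Run:
```python
from h import *
tgt(.4560,-.1097,.1128,82.5)
s=observe();zb=s['position'][2]-.0068
q,e=shot('scene','scene8');pan_in_scene(e,zb,.028)
cv2.imwrite('pics/c9.png',cv2.resize(q[150:230,270:350,::-1],(500,500),interpolation=cv2.INTER_CUBIC))
```

```text
t20.65 pos [ 0.4568 -0.1075  0.1579] yaw 82.62 w0.0637 F [-0.7 -0.6 -1. ] q [-0.47  0.17  1.81 -0.    1.17 -0.34]
slide [-0.23 -0.04  4.51] dr [-0.003 -0.001  0.002]
rod -1 186 X -75.7 Y 2.7
rod 1 43 X 75.5 Y 2.5
front side Y 30.6 n89 slope deg 0.64
end X [-65.8 -22.1 -19.8] 35
tab n 31 X [-86.3 -79.9] Y 3.9 Z 174.37009863358588
```

View pics/c9.png

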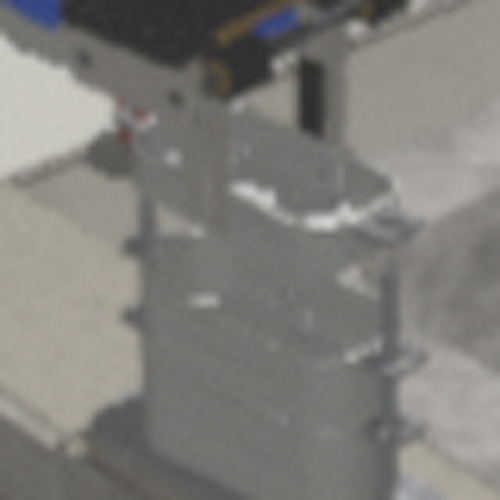

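Near tab at (388,228) is over the near rod at (390,280); far tab at (135,115) is over the far rod at (145,210). I'll shift −2 mm in x and lower.

>>> {"method": "step_arm", "body": {
  "series": [
    {"slide":[-0.2,0,0],"dr":[0,0,0],"fingers":-1},
    {"slide":[-0.2,0,0.8],"dr":[0,0,0],"fingers":-1},
    {"slide":[-0.2,0,1.6],"dr":[0,0,0],"fingers":-1},
    {"slide":[-0.2,0,2.4],"dr":[0,0,0],"fingers":-1},
    {"slide":[-0.2,0,2.4],"dr":[0,0,0],"fingers":-1}
  ]
}}

```text
clock: 21.32
position: [0.4568, -0.11, 0.1344]
ee_rot: [0.751, 0.66, -0.0, -0.001]
contact_force: [-0.6, 0.2, -0.5]
width: 0.064
grasp_force: 25.0
```

>>> {"method": "step_arm", "body": {
  "series": [
    {"slide":[0,0,0.6],"dr":[0,0,0],"fingers":-1},
    {"slide":[0,0,1.2],"dr":[0,0,0],"fingers":-1},
    {"slide":[0,0,1.7],"dr":[0,0,0],"fingers":-1},
    {"slide":[0,0,2.0],"dr":[0,0,0],"fingers":-1},
    {"slide":[0,0,2.0],"dr":[0,0,0],"fingers":-1}
  ]
}}

```text
clock: 21.95
position: [0.4573, -0.1103, 0.1151]
ee_rot: [0.751, 0.66, -0.0, -0.0]
contact_force: [-0.2, 0.1, -0.9]
width: 0.0639
grasp_force: 25.0
```

>>> {"method": "step_arm", "body": {
  "series": [
    {"slide":[0,0,0.1],"dr":[0,0,0],"fingers":-1},
    {"slide":[0,0,0.2],"dr":[0,0,0],"fingers":-1},
    {"slide":[0,0,0.2],"dr":[0,0,0],"fingers":-1}
  ]
}}

```text
clock: 22.32
position: [0.4575, -0.1103, 0.1134]
ee_rot: [0.751, 0.66, -0.0, 0.0]
contact_force: [-0.7, -0.3, -1.5]
width: 0.0634
grasp_force: 25.0
```

>>> {"method": "step_arm", "body": {
  "series": [
    {"slide":[0,0,0.1],"dr":[0,0,0],"fingers":-1},
    {"slide":[0,0,0.2],"dr":[0,0,0],"fingers":-1},
    {"slide":[0,0,0.2],"dr":[0,0,0],"fingers":-1}
  ]
}}

```text
clock: 22.7
position: [0.4577, -0.1104, 0.1127]
ee_rot: [0.751, 0.66, 0.0, 0.0]
contact_force: [-3.0, 2.4, 9.6]
width: 0.0638
grasp_force: 25.0
```

>>> {"method": "step_arm", "body": {
  "series": [
    {"slide":[0,0,0],"dr":[0,0,0],"fingers":1},
    {"slide":[0,0,0],"dr":[0,0,0],"fingers":1},
    {"slide":[0,0,0],"dr":[0,0,0],"fingers":1},
    {"slide":[0,0,-4],"dr":[0,0,0],"fingers":1},
    {"slide":[0,0,-9],"dr":[0,0,0],"fingers":1}
  ]
}}

```text
clock: 23.32
position: [0.4566, -0.11, 0.2012]
ee_rot: [0.751, 0.66, -0.001, -0.002]
contact_force: [0.8, -0.6, 0.5]
width: 0.0928
grasp_force: 0.0
```

Run:
```python
from h import *
tgt(.403,-.370,.2,62.9)
p,d=shot('top','top9');W=cloud('top',d)
near=np.hypot(W[...,0]-.403,W[...,1]+.37)<.1
dark=near&(p.max(2)<60)&(W[...,2]>.03)&(W[...,2]<.06)
q=W[dark]*1000;print('grip',len(q),q.mean(0).round(1),np.median(q,0).round(1))
if len(q)>8:
    c=q[:,:2].mean(0);w,v=np.linalg.eigh(np.cov((q[:,:2]-c).T));print('yaw',np.degrees(np.arctan2(v[1,1],v[0,1]))%180, (12*w[1])**.5)
```

```text
t23.32 pos [ 0.4566 -0.11    0.2012] yaw 82.57 w0.0928 F [ 0.8 -0.6  0.5] q [-0.47  0.13  1.74 -0.    1.27 -0.34]
slide [-26.48  -1.95   0.1 ] dr [-0.003 -0.001  0.343]
grip 36 [ 400.8 -369.6   46.6] [ 400.6 -368.9   46.2]
yaw 63.49587763676452 56.90084934544071
```

>>> {"method": "step_arm", "body": {
  "series": [
    {"slide":[-26.5,-1.9,0],"dr":[0,0,0.34],"fingers":1},
    {"slide":[-26.5,-1.9,0],"dr":[0,0,0.34],"fingers":1},
    {"slide":[-26.5,-1.9,0],"dr":[0,0,0.34],"fingers":1},
    {"slide":[-26.5,-1.9,0],"dr":[0,0,0.34],"fingers":1},
    {"slide":[-26.5,-1.9,9],"dr":[0,0,0.34],"fingers":1}
  ]
}}

```text
clock: 24.0
position: [0.4069, -0.3736, 0.143]
ee_rot: [0.853, 0.521, 0.0, 0.006]
contact_force: [0.3, -0.1, -0.9]
width: 0.0928
grasp_force: 0.0
```

>>> {"method": "step_arm", "body": {
  "series": [
    {"slide":[0,0,2],"dr":[0,0,0],"fingers":1},
    {"slide":[0,0,2],"dr":[0,0,0],"fingers":1}
  ]
}}

```text
clock: 24.25
position: [0.4043, -0.3649, 0.1176]
ee_rot: [0.852, 0.523, -0.0, -0.002]
contact_force: [0.7, -0.3, 0.8]
width: 0.093
grasp_force: 0.0
```

```bash
python3 -c "
from h import *
tgt(.4025,-.3697,.022,63.2)"
```

```text
t24.25 pos [ 0.4043 -0.3649  0.1176] yaw 63.06 w0.0930 F [ 0.7 -0.3  0.8] q [-0.94  0.34  1.68 -0.    1.12 -0.47]
slide [-0.53  0.1   9.56] dr [-0.004 -0.002 -0.002]
```

>>> {"method": "step_arm", "body": {
  "series": [
    {"slide":[-0.5,0.1,3],"dr":[0,0,0],"fingers":1},
    {"slide":[-0.5,0.1,6],"dr":[0,0,0],"fingers":1},
    {"slide":[-0.5,0.1,8.5],"dr":[0,0,0],"fingers":1},
    {"slide":[-0.5,0.1,9.4],"dr":[0,0,0],"fingers":1},
    {"slide":[-0.5,0.1,9.4],"dr":[0,0,0],"fingers":-1}
  ]
}}

```text
clock: 24.88
position: [0.4046, -0.371, 0.0265]
ee_rot: [0.852, 0.523, 0.0, 0.0]
contact_force: [0.1, -0.1, 0.5]
width: 0.0871
grasp_force: 0.0
```

>>> {"method": "step_arm", "body": {
  "series": [
    {"slide":[0,0,0],"dr":[0,0,0],"fingers":-1},
    {"slide":[0,0,0],"dr":[0,0,0],"fingers":-1},
    {"slide":[0,0,0],"dr":[0,0,0],"fingers":-1},
    {"slide":[0,0,0],"dr":[0,0,0],"fingers":-1},
    {"slide":[0,0,0],"dr":[0,0,0],"fingers":-1}
  ]
}}

```text
clock: 25.5
position: [0.404, -0.3708, 0.0259]
ee_rot: [0.852, 0.523, 0.0, 0.0]
contact_force: [0.3, -0.4, -0.2]
width: 0.0377
grasp_force: 0.0
```

>>> {"method": "step_arm", "body": {
  "series": [
    {"slide":[0,0,0],"dr":[0,0,0],"fingers":-1},
    {"slide":[0,0,0],"dr":[0,0,0],"fingers":-1},
    {"slide":[0,0,0],"dr":[0,0,0],"fingers":-1},
    {"slide":[0,0,0],"dr":[0,0,0],"fingers":-1},
    {"slide":[0,0,0],"dr":[0,0,0],"fingers":-1}
  ]
}}

```text
clock: 26.12
position: [0.4039, -0.3705, 0.0257]
ee_rot: [0.852, 0.523, 0.0, -0.0]
contact_force: [-1.1, 1.7, -0.5]
width: 0.0137
grasp_force: 25.0
```

>>> {"method": "step_arm", "body": {
  "series": [
    {"slide":[0,0,-4],"dr":[0,0,0],"fingers":-1},
    {"slide":[0,0,-9],"dr":[0,0,0],"fingers":-1},
    {"slide":[0,0,-14],"dr":[0,0,0],"fingers":-1},
    {"slide":[0,0,-19],"dr":[0,0,0],"fingers":-1},
    {"slide":[0,0,-19],"dr":[0,0,0],"fingers":-1}
  ],
  "force": 35
}}

```text
clock: 26.75
position: [0.4059, -0.3729, 0.2202]
ee_rot: [0.852, 0.523, 0.001, 0.005]
contact_force: [-0.2, -0.6, -3.2]
width: 0.0137
grasp_force: 35.0
```

```bash
python3 -c "
from h import *
tgt(.4565,-.11,.215,82.5)"
```

```text
t26.75 pos [ 0.4059 -0.3729  0.2202] yaw 63.11 w0.0137 F [-0.2 -0.6 -3.2] q [-0.95  0.25  1.54  0.    1.34 -0.48]
slide [25.74 -7.38  0.35] dr [ 0.008  0.006 -0.338]
```

>>> {"method": "step_arm", "body": {
  "series": [
    {"slide":[25.7,-7.4,0.2],"dr":[0,0,-0.34],"fingers":-1},
    {"slide":[25.7,-7.4,0.2],"dr":[0,0,-0.34],"fingers":-1},
    {"slide":[25.7,-7.4,0.2],"dr":[0,0,-0.34],"fingers":-1},
    {"slide":[25.7,-7.4,0.2],"dr":[0,0,-0.34],"fingers":-1},
    {"slide":[25.7,-7.4,0.2],"dr":[0,0,-0.34],"fingers":-1}
  ]
}}

```text
clock: 27.38
position: [0.4536, -0.1043, 0.2122]
ee_rot: [0.75, 0.661, -0.0, -0.002]
contact_force: [0.5, -0.8, -3.4]
width: 0.0138
grasp_force: 35.0
```

>>> {"method": "step_arm", "body": {
  "series": [
    {"slide":[0,0,0],"dr":[0,0,0],"fingers":-1},
    {"slide":[0,0,0],"dr":[0,0,0],"fingers":-1}
  ]
}}

```text
clock: 27.62
position: [0.4542, -0.1093, 0.2132]
ee_rot: [0.752, 0.66, -0.0, -0.0]
contact_force: [-0.5, -0.3, -2.9]
width: 0.014
grasp_force: 35.0
```

```bash
python3 -c "
from h import *
tgt(.4565,-.11,.19,82.5)"
```

```text
t27.62 pos [ 0.4542 -0.1093  0.2132] yaw 82.54 w0.0140 F [-0.5 -0.3 -2.9] q [-0.47  0.11  1.73 -0.    1.3  -0.34]
slide [-0.04  0.24  2.32] dr [-0.001  0.     0.001]
```

>>> {"method": "step_arm", "body": {
  "series": [
    {"slide":[0,0.2,0],"dr":[0,0,0],"fingers":-1},
    {"slide":[0,0.2,1],"dr":[0,0,0],"fingers":-1},
    {"slide":[0,0.2,2],"dr":[0,0,0],"fingers":-1},
    {"slide":[0,0.2,2],"dr":[0,0,0],"fingers":-1}
  ]
}}

```text
clock: 28.12
position: [0.4554, -0.1081, 0.1924]
ee_rot: [0.752, 0.66, -0.001, -0.001]
contact_force: [0.3, -0.1, -1.8]
width: 0.0137
grasp_force: 35.0
```

Run:
```python
from h import *
tgt(.4565,-.11,.1567,82.5)
s=observe();zb=1000*(s['position'][2]-.0257)
q,e=shot('scene','scene10');p,d=shot('top','top10')
X,Y,Z=pan_in_scene(e,zb/1000,.012)
m=(abs(X)<110)&(abs(Y)<45)&(Z>zb-2)&(Z<zb+14)
for k in(-1,1):
    w=m&(X*k>70);print(k,w.sum(),np.percentile(X[w],[2,50,98]).round(1),np.percentile(Y[w],[2,50,98]).round(1),Z[w].mean() if w.sum() else 0)
print('Y range',np.percentile(Y[m&(abs(X)<55)],[1,99]),'z',zb)
cv2.imwrite('pics/c10.png',cv2.resize(q[150:230,270:350,::-1],(600,600),interpolation=cv2.INTER_CUBIC))
```

```text
t28.12 pos [ 0.4554 -0.1081  0.1924] yaw 82.55 w0.0137 F [ 0.3 -0.1 -1.8] q [-0.47  0.13  1.76 -0.    1.25 -0.34]
slide [-0.18  0.15  3.57] dr [-0.003 -0.001  0.001]
rod -1 227 X -76.1 Y 3.5
rod 1 52 X 76.9 Y 5.8
  return _methods._mean(a, axis=axis, dtype=dtype,
  ret = ret.dtype.type(ret / rcount)
Traceback (most recent call last):
  File "h.py", line 29, in pan_in_scene
    m=b&(abs(X)<55)&(Y>10);print('front side Y %.1f n%d'%(np.median(Y[m]),m.sum()),'slope deg %.2f'%np.degrees(np.polyfit(X[m],Y[m],1)[0]))
                                                                                                               ~~~~~~~~~~^^^^^^^^^^^^^
TypeError: expected non-empty vector for x
```

Run:
```python
from h import *
z=np.load('pics/scene10.npz');q,e=z['p'],z['d']
s=observe();zb=1000*(s['position'][2]-.0257)
W=cloud('scene',e);a=np.radians(82.7);D=(W[...,:2]-[.4555,-.109])*1000
X=D@[np.cos(a),np.sin(a)];Y=D@[-np.sin(a),np.cos(a)];Z=W[...,2]*1000
m=(abs(X)<110)&(abs(Y)<45)&(Z>zb-2)&(Z<zb+14)
for k in(-1,1):
    w=m&(X*k>70);print(k,w.sum(),w.any() and [np.percentile(X[w],[2,50,98]).round(1),np.percentile(Y[w],[2,50,98]).round(1),Z[w].mean()])
w=m&(abs(X)<55);print('Y range',np.percentile(Y[w],[1,99]),'z',zb)
cv2.imwrite('pics/c10.png',cv2.resize(q[150:230,270:350,::-1],(600,600),interpolation=cv2.INTER_CUBIC))
```

```text
-1 51 [array([-91.6, -80.8, -70.6]), array([-11.1,   4.4,  14.8]), np.float64(174.7671603288716)]
1 36 [array([72.3, 80.1, 87. ]), array([-11.1,   1.6,  12. ]), np.float64(175.03091016647164)]
Y range [-31.51745059  33.30205111] z 167.85056824470783
```

View pics/c10.png

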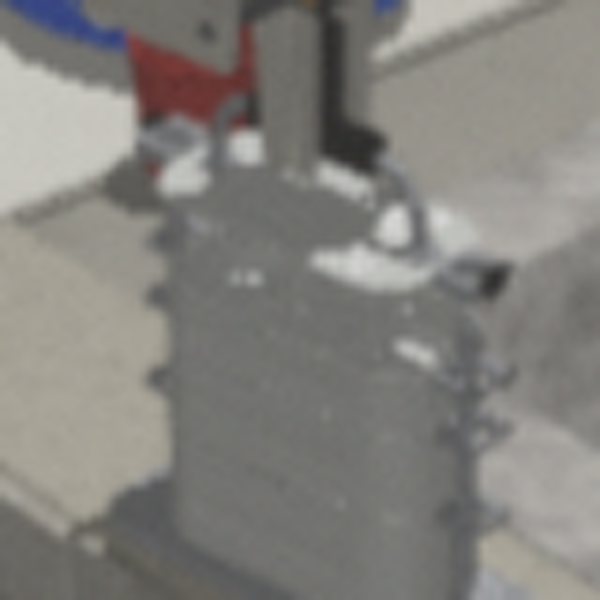

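The lid is held level above the tips, its tabs at (172,135) and (475,275) over the lower tabs and rods at (165,235) and (470,350). I'll lower it with force checks.

>>> {"method": "step_arm", "body": {
  "series": [
    {"slide":[0,0.12,0],"dr":[0,0,0],"fingers":-1},
    {"slide":[0,0.12,0.7],"dr":[0,0,0],"fingers":-1},
    {"slide":[0,0.12,1.3],"dr":[0,0,0],"fingers":-1},
    {"slide":[0,0.12,1.8],"dr":[0,0,0],"fingers":-1},
    {"slide":[0,0.12,1.8],"dr":[0,0,0],"fingers":-1}
  ]
}}

```text
clock: 28.85
position: [0.4571, -0.1083, 0.1752]
ee_rot: [0.751, 0.66, -0.0, -0.001]
contact_force: [0.1, 1.0, -3.0]
width: 0.0137
grasp_force: 35.0
```

>>> {"method": "step_arm", "body": {
  "series": [
    {"slide":[0,0,0.4],"dr":[0,0,0],"fingers":-1},
    {"slide":[0,0,0.8],"dr":[0,0,0],"fingers":-1},
    {"slide":[0,0,1.2],"dr":[0,0,0],"fingers":-1},
    {"slide":[0,0,1.6],"dr":[0,0,0],"fingers":-1},
    {"slide":[0,0,1.6],"dr":[0,0,0],"fingers":-1}
  ]
}}

```text
clock: 29.48
position: [0.4572, -0.1083, 0.1594]
ee_rot: [0.751, 0.66, -0.0, -0.0]
contact_force: [-0.3, -0.1, -1.9]
width: 0.0138
grasp_force: 35.0
```

>>> {"method": "step_arm", "body": {
  "series": [
    {"slide":[0,0,0.1],"dr":[0,0,0],"fingers":-1},
    {"slide":[0,0,0.2],"dr":[0,0,0],"fingers":-1},
    {"slide":[0,0,0.2],"dr":[0,0,0],"fingers":-1}
  ]
}}

```text
clock: 29.85
position: [0.4575, -0.1085, 0.1578]
ee_rot: [0.751, 0.66, -0.0, -0.0]
contact_force: [0.4, -0.7, -2.8]
width: 0.0135
grasp_force: 35.0
```

>>> {"method": "step_arm", "body": {
  "series": [
    {"slide":[0,0,0.1],"dr":[0,0,0],"fingers":-1},
    {"slide":[0,0,0.2],"dr":[0,0,0],"fingers":-1},
    {"slide":[0,0,0.25],"dr":[0,0,0],"fingers":-1},
    {"slide":[0,0,0.25],"dr":[0,0,0],"fingers":-1}
  ]
}}

```text
clock: 30.35
position: [0.4578, -0.1086, 0.1566]
ee_rot: [0.751, 0.66, 0.0, 0.001]
contact_force: [-2.6, 1.3, 7.9]
width: 0.0134
grasp_force: 35.0
```

>>> {"method": "step_arm", "body": {
  "series": [
    {"slide":[0,0,0],"dr":[0,0,0],"fingers":0.4},
    {"slide":[0,0,0],"dr":[0,0,0],"fingers":0.4},
    {"slide":[0,0,0],"dr":[0,0,0],"fingers":0.4},
    {"slide":[0,0,0],"dr":[0,0,0],"fingers":0.4},
    {"slide":[0,0,0],"dr":[0,0,0],"fingers":0.4}
  ]
}}

```text
clock: 30.98
position: [0.4575, -0.1084, 0.1552]
ee_rot: [0.751, 0.66, -0.0, -0.0]
contact_force: [0.3, -0.1, 0.6]
width: 0.0586
grasp_force: 0.0
```

>>> {"method": "step_arm", "body": {
  "series": [
    {"slide":[0,0,-2],"dr":[0,0,0],"fingers":0.4},
    {"slide":[0,0,-7],"dr":[0,0,0],"fingers":0.4},
    {"slide":[0,0,-13],"dr":[0,0,0],"fingers":0.4},
    {"slide":[0,0,-13],"dr":[0,0,0],"fingers":0.4}
  ]
}}

```text
clock: 31.48
position: [0.4599, -0.1096, 0.2902]
ee_rot: [0.751, 0.66, 0.002, 0.005]
contact_force: [0.3, -0.4, -0.3]
width: 0.065
grasp_force: 0.0
```

>>> {"method": "step_arm", "body": {
  "series": [
    {"slide":[25,0,0],"dr":[0,0,0],"fingers":0.4},
    {"slide":[25,0,0],"dr":[0,0,0],"fingers":0.4},
    {"slide":[25,0,0],"dr":[0,0,0],"fingers":0.4},
    {"slide":[25,0,0],"dr":[0,0,0],"fingers":0.4},
    {"slide":[25,0,0],"dr":[0,0,0],"fingers":0.4}
  ]
}}

```text
clock: 32.1
position: [0.4889, 0.1436, 0.2838]
ee_rot: [0.749, 0.662, -0.0, -0.001]
contact_force: [0.3, -0.6, -0.8]
width: 0.0648
grasp_force: 0.0
```

Run:
```python
from h import *
q,e=shot('scene','scene11');p,d=shot('top','top11')
a=cv2.resize(q[140:260,260:380,::-1],(400,400),interpolation=cv2.INTER_CUBIC)
cv2.imwrite('pics/c11.png',np.hstack([a,cv2.resize(p[130:260,250:380,::-1],(400,400),interpolation=cv2.INTER_CUBIC)]))
for n,D in(('scene',e),('top',d)):
    W=cloud(n,D);a=np.radians(82.7);U=(W[...,:2]-[.4555,-.109])*1000
    X=U@[np.cos(a),np.sin(a)];Y=U@[-np.sin(a),np.cos(a)];Z=W[...,2]*1000
    m=(Y<28)&(Y>10)&(abs(X)<60)&(Z>120)&(Z<150)
    print(n,'lid top z (exp 138)',np.median(Z[m]),m.sum(),'tilt deg',np.degrees(np.polyfit(X[m],Z[m],1)[0]) if m.sum()>20 else None)
    for k in(-1,1):
        w=(X*k>70)&(X*k<92)&(abs(Y)<9)&(Z>120)&(Z<150);print(k,w.sum(),np.median(Z[w]))
```

```text
scene lid top z (exp 138) 136.56493923771833 178 tilt deg 0.08172985479149637
-1 53 139.14836825838785
1 32 139.9333998001478
top lid top z (exp 138) 136.9997270433596 216 tilt deg 0.22844844813897097
-1 26 139.67214503771777
1 26 142.36533540450068
```

View pics/c11.png

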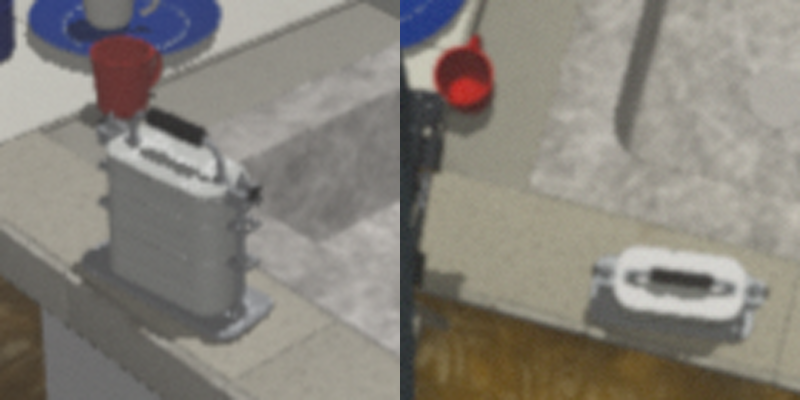

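The carrier stands complete: the lid is level at about 137 mm (138 expected), with its tabs at (108,128) and (248,187) in the left half. The red cup is undisturbed, so I'm handing in.

```bash
python3 -c "
from bench import *
print(hand_in())"
```

```text
the job is handed in; nothing more can be done
None
```

The lunch carrier is stacked on its stand in the order asked (deep, middle and shallow pan, then lid), each part lowered on until it seated, and I handed the job in at about 32 s; the cups and tin were not touched.

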